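# Roll down the bearing shim sheet

## Task

Take the roller with the black rubber wheel and blue grip out of its cradle and roll it along the middle of the shim sheet, from its red end band right across to its white end band, pressing down steadily so that the sprung sheet stays sunk about 4 mm all the way. Then set the roller back upright in the grey cradle it came from and let go; leave the rusty steel roller alone.

Things in the scene. Friction and masses are not known exactly. Their poses are not given: they have to be found in the camera images.
- roller_grip (a point): Centre of the blue grip of the rubber roller: block 28 (x) x 60 (y) x 36 mm (z up), to be gripped across the 28. Measured down from this point: steel deck plate 116 (x) x 68 (y), top 30, underside 36; one free black wheel, diameter 44, 50 wide, axle along y at 62, its underside at 84 mm. Rolls along its x, either way. 0.47 kg.
- roller_wheel (a joint): Turning angle of the black wheel on its axle (rad), 0 at the start; it turns freely without limit, 1 rad for 22 mm rolled.
- sheet_mid (a point): Centre of the top face of the shim sheet, a flat dark-grey metal plate 140 (x) x 90 (y) mm, 40 mm above the bench at rest, on a fixed green bed 190 x 120 mm, 24 mm high. x runs from the red end band (x = -70 to -40 mm) to the white end band (+40 to +70 mm); z up. The point sinks with the sheet.
- liner (a joint): How far the sheet is pressed down (m): 0 at rest, stop at 0.008. It stays level on springs wherever it is pressed: about 2.5 N to start, then 2 N per mm (10 N at 4 mm, 18 N at the stop); it rises again when let go.
- cradle_top (a point): Grey fixed cradle the rubber roller starts in (the other roller has its twin): its centre, level with the tops of its two blocks, 58 mm above the bench. Blocks 30 (x) x 100 (y) mm, gap between them x = -37 to +37 mm. The deck plate rests on both blocks, the wheel hangs in the gap: a parked roller's grip centre is 36 mm above this point, its x along this x, either way round.
- steel_roller_grip (a point): Centre of the brown wooden grip of the other roller, same shape and size but with a rusty brown steel wheel. Not to be used.
Things that resemble listed ones, but are neither listed nor needed, are in the scene too. Leave any purple or yellow look-alike of the part that bears cradle_top alone.

How it is judged:
On the way, in this order (a step that is already met when the one before it is completed fails the run):
1. roller on the red band, with the sheet pressed down at least 2 mm (x of roller_grip in the frame of sheet_mid between -0.085 and -0.04 m and value of joint liner above 0.002 m and y of roller_grip in the frame of sheet_mid between -0.02 and 0.02 m and z of roller_grip in the frame of sheet_mid between 0.06 and 0.1 m), for 0.02 s.
2. rolled on past the red band, still pressing (x of roller_grip in the frame of sheet_mid between -0.032 and -0.012 m and value of joint liner above 0.002 m and y of roller_grip in the frame of sheet_mid between -0.02 and 0.02 m and z of roller_grip in the frame of sheet_mid between 0.06 and 0.1 m), for 0.02 s.
3. at the middle of the sheet, still pressing (x of roller_grip in the frame of sheet_mid between -0.009 and 0.009 m and value of joint liner above 0.002 m and y of roller_grip in the frame of sheet_mid between -0.02 and 0.02 m and z of roller_grip in the frame of sheet_mid between 0.06 and 0.1 m), for 0.02 s.
4. past the middle, still pressing (x of roller_grip in the frame of sheet_mid between 0.012 and 0.032 m and value of joint liner above 0.002 m and y of roller_grip in the frame of sheet_mid between -0.02 and 0.02 m and z of roller_grip in the frame of sheet_mid between 0.06 and 0.1 m), for 0.02 s.
5. on the white band, still pressing, the wheel having turned at least 2 rad (x of roller_grip in the frame of sheet_mid between 0.04 and 0.085 m and value of joint liner above 0.002 m and y of roller_grip in the frame of sheet_mid between -0.02 and 0.02 m and z of roller_grip in the frame of sheet_mid between 0.06 and 0.1 m and (value of joint roller_wheel above 2 rad or value of joint roller_wheel below -2 rad)), for 0.02 s.
At the end, for the whole second after the job is handed in: The rubber roller stands upright (within 8 degrees) and released in its own cradle again, deck on both blocks (height within 6 mm), within 20 mm of the cradle's centre and 17 degrees of its direction, and the sheet is unloaded (horizontal distance between roller_grip and cradle_top below 0.02 m and z of roller_grip in the frame of cradle_top between 0.03 and 0.042 m and angle between roller_grip's own z axis and vertical below 0.14 rad and angle between the x axis of roller_grip and the x axis of cradle_top, either way round below 0.3 rad and value of joint liner below 0.001 m); the robot touches nothing.
It fails at once if the steel roller is moved by more than 25 mm (distance of steel_roller_grip from where it was at the start of the episode above 0.025 m).
It also fails if it takes over 48 s, if anything falls off the work surface, if the arm or the gripper's body presses on something with over 40 N, if the wrist force passes 120 N, or if a joint passes its speed limit or range.

## Robot

A 7-joint arm with a two-finger parallel gripper is mounted at the origin on the work surface. World frame = base frame: x ahead of the robot, y to its left, z up, the work surface at z = 0. Lengths are in m, angles in rad, forces in N, time in s.
With the tool pointing down it reaches from about 0.425 to 0.925 m from the base axis. Payload 6.8 kg.
Tool frame: the origin (TCP) lies between the finger pads; the fingertips stand 22 mm ahead of it and the grasp point (between the pads) lies 3 mm ahead of it; z points along the fingers, y is the direction in which the jaws open and shut (so a half turn about z gives the same grasp; the last joint's range is limited). The gripper opens to 85 mm and grips with 20 to 120 N. Pads are 22 mm wide; open, the fingers measure 114 mm over their backs; the gripper's body (76 mm by 85 mm) begins 54 mm behind the grasp point. The pads swing forward as they close: fully open they stand 13 mm farther back than shut.
Start: joints at [1.141, 0.477, 0.022, 1.555, -0.011, 1.109, -0.083], TCP at [0.213, -0.64, 0.253] pointing down, gripper open.
Joint ranges: [-2.96, 2.96], [-0.34, 2.1], [-1.41, 1.46], [0.24, 2.44], [-1.37, 4.51], [0.17, 1.92], [-2.96, 2.96]. Speed limits (rad/s): [2.39, 2.39, 3.14, 3.14, 3.14, 3.14, 3.14].

## Interface

Orientations are given as a unit quaternion [w, x, y, z].
In Python, from station import bot gives the robot as it stands. The module is installed in compiled form; this text tells all that it offers.
- The arm moves only by the tool drive_tool, never from a script. Its argument "series" is one flat list of numbers, 7 for each row, row after row: the opening, from -1 (shut) to 1 (fully open), then the shift along the tool's x, y, z in mm, then the turn, a rotation vector about the tool's x, y, z in rad. In form: [jaw, x, y, z, wx, wy, wz, jaw, x, y, z, wx, wy, wz, ...]. A call has 1 to 12 rows; each row shifts and turns the commanded pose from where the row before left it, along the tool's axes as they then stand; what a row does not reach is not made up. A row lasts 1/8 s, in which the tool goes at most 62.5 mm and 10.7 degrees, less where a joint would pass 70% of its speed; a pose out of reach is approached as far as the arm can. A call with a gripper value outside its range is refused whole. The fingers move at their own pace and stop on an object; "force" is the grip in N (left out, the last holds). Time passes only in rows, so rows that do not move let the fingers close. It gives the time, the measured TCP pose, the force and the opening at its end, in the units of the state.
- bot.get_obs(): the state, without advancing time (a new reading comes with each control period).
- bot.read_camera(name): name is "scene" or "side" or "wrist"; returns a dict with "pixels" (400x640x3 uint8, blue, green, red), "camera_matrix" (3x3 intrinsics, pixels), "rvec" (rotation vector, rad) and "tvec" (3), from world to camera coordinates, as OpenCV has them. Camera axes: x right, y down, z forward; pixel columns grow to the right and rows downward; lengths in m; the calibration is good to about 2 mm. The wrist camera is an equidistant fisheye: a pixel r from the principal point sees the ray r / f radians off the axis. A picture is of the moment at which its call begins. There is no depth.
- bot.hand_in(): hands the job in, once; it reports no verdict.
The state is a dict: "t": time; "q": joint angles; "joint_vel": joint speeds; "joint_torque": joint torques, N m; "eef_pos": TCP position; "tool_rot": TCP orientation; "contact_force": force on the tool from outside, world axes, zero at the start; "torque": the same for the moment, N m; "gripper_width": opening from 0.0 (shut) to 1.0 (fully open).
Only numpy, scipy, OpenCV 4.12 (cv2) and the standard library are available. Lean on these libraries where they do the work, as an engineer would, in place of code of your own. Each camera call takes 0.05 s, during which the arm holds its last target. There are 200 camera calls.

## Working session

There is one attempt and no reset: what is moved stays moved. The work goes in short steps, Python scripts to look and compute and a tool call to move; the robot and the scene stay as the last step left them, time stands still between calls to the robot, and variables do not carry over. Pictures are saved under pics/ and viewed, about 8 in all and at most 12, crops included, and the job is handed in when it is done.

Besides the shell and the picture viewer there is one more tool, called after "Call:" in YAML: its name, and indented under it one key for each argument. drive_tool: Moves the arm, as the interface text tells. Its arguments: {"type":"object","properties":{"series":{"type":"array"},"force":{"type":"number"}},"required":["series"]}

```bash
mkdir -p pics; cat > h.py <<'E'
import numpy as np, cv2
from station import bot
def shot(n,f):
    c=bot.read_camera(n); cv2.imwrite('pics/'+f+'.png',c['pixels']); np.savez('pics/'+f+'.npz',K=c['camera_matrix'],r=c['rvec'],t=c['tvec']); return c
def back(f,uv,z,fish=False):
    d=np.load('pics/'+f+'.npz'); K=d['K'];R=cv2.Rodrigues(d['r'].reshape(3,1))[0];t=d['t'].reshape(3)
    uv=np.array(uv,float).reshape(-1,2); x=(uv-K[:2,2])/[K[0,0],K[1,1]]
    if fish:
        r=np.linalg.norm(x,axis=1,keepdims=True); ray=np.hstack([x/np.maximum(r,1e-9)*np.sin(r),np.cos(r)])
    else: ray=np.hstack([x,np.ones((len(x),1))])
    C=-R.T@t; D=ray@R; return C+D*((np.broadcast_to(z,len(D))-C[2])/D[:,2])[:,None]
E
python3 - <<'E'
from h import *
import json
print(bot.get_obs())
for n in ['scene','side','wrist']:
    c=shot(n,n+'0'); d=np.load(f'pics/{n}0.npz'); print(n,c['camera_matrix'].tolist(),(-cv2.Rodrigues(d['r'].reshape(3,1))[0].T@d['t'].reshape(3)))
E
```

```text
{'t': 0.0, 'q': array([ 1.14093429,  0.47778199,  0.02231271,  1.55647614, -0.01149847,
        1.10928881, -0.08310204]), 'joint_vel': array([-2.74431306e-05, -1.02332239e-04,  1.73990344e-03, -1.37572337e-03,
       -9.30279943e-04, -1.68071793e-03, -9.01842296e-04]), 'joint_torque': array([ 7.39846146e-04, -5.96453047e+01,  1.60787232e+00, -2.81203526e+01,
        1.23834264e-02,  9.31803079e-03,  4.00216948e-06]), 'eef_pos': array([ 0.21328637, -0.63982443,  0.25232688]), 'tool_rot': array([-8.89406244e-04,  9.87082602e-01,  1.60209562e-01, -2.07435204e-04]), 'contact_force': array([ 0.329481  , -0.56522071,  0.78275957]), 'torque': array([0.00942291, 0.02040516, 0.03000156]), 'gripper_width': 1.0009930189178327}
scene [[475.7454031425842, 0.0, 328.478480856709], [0.0, 475.7454031425842, 196.18981194869957], [0.0, 0.0, 1.0]] [ 1.53093539 -0.66406958  1.0539107 ]
side [[499.15808560187, 0.0, 320.95857600011834], [0.0, 499.15808560187, 206.67158707236626], [0.0, 0.0, 1.0]] [0.31437615 0.96863722 1.17349027]
wrist [[309.70691628693146, 0.0, 314.7185370525822], [0.0, 309.70691628693146, 196.09324881725436], [0.0, 0.0, 1.0]] [ 0.27992041 -0.61886279  0.37362145]
```

View pics/scene0.png

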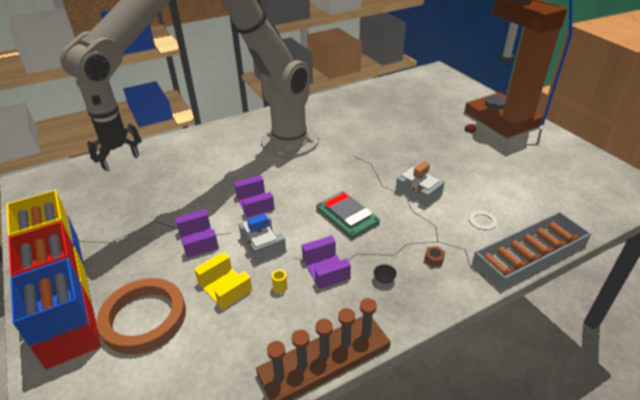

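View pics/side0.png

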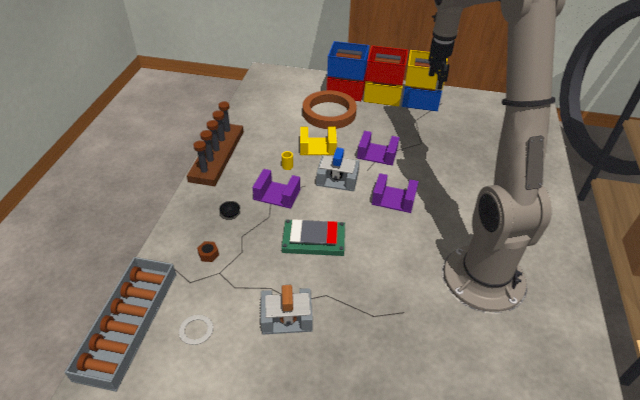

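The scene view shows the rubber roller (blue grip) at about (258,222), the sheet at (347,212) and the steel roller at (421,180). In the side view they are at (338,157), (313,236) and (287,298). Next I'll crop and enlarge.

```bash
python3 - <<'E'
from h import *
a=cv2.imread('pics/side0.png')[140:260,270:370]; b=cv2.imread('pics/scene0.png')[185:265,230:390]
r=lambda i,s:cv2.resize(i,None,fx=s,fy=s,interpolation=cv2.INTER_CUBIC)
A=r(a,4.5);B=r(b,2.1875)
B=cv2.resize(b,(350,175),interpolation=cv2.INTER_CUBIC)
o=np.zeros((540,800,3),np.uint8);o[:540,:450]=A;o[:175,450:]=B;cv2.imwrite('pics/crop1.png',o)
for f in ['scene0','side0']:
    im=cv2.imread(f'pics/{f}.png');h=cv2.cvtColor(im,cv2.COLOR_BGR2HSV)
    x0,y0,x1,y1=(235,185,390,265) if f[1]=='c' else (270,140,370,260)
    for n,m in dict(blue=cv2.inRange(h,(105,150,60),(125,255,255)),red=cv2.inRange(h,(0,180,100),(4,255,255))|cv2.inRange(h,(174,180,100),(180,255,255)),white=cv2.inRange(h,(0,0,200),(180,40,255))).items():
        mm=np.zeros_like(m);mm[y0:y1,x0:x1]=m[y0:y1,x0:x1]
        k,l,s,c=cv2.connectedComponentsWithStats(mm)
        i=1+np.argmax(s[1:,4]); ys,xs=np.where(l==i)
        z=.105 if n=='blue' else .04
        bx=cv2.boxPoints(cv2.minAreaRect(np.c_[xs,ys].astype(np.float32)))
        print(f,n,s[i],c[i].round(1),back(f,c[i],z).round(4),back(f,bx,z)[:,:2].round(3).tolist())
E
```

```text
scene0 blue [248 214  20  17 211] [257.5 221.7] [[ 0.5064 -0.3425  0.105 ]] [[0.48, -0.365], [0.481, -0.308], [0.535, -0.319], [0.533, -0.374]]
scene0 red [325 193  23  14 126] [335.8 199.4] [[ 0.4634 -0.0489  0.04  ]] [[0.457, -0.089], [0.442, 0.0], [0.469, -0.006], [0.484, -0.094]]
scene0 white [283 214  52  42 840] [305.9 233.4] [[ 0.5605 -0.2113  0.04  ]] [[0.525, -0.297], [0.487, -0.111], [0.602, -0.129], [0.631, -0.304]]
side0 blue [333 148  11  18 142] [337.8 156.7] [[ 0.4947 -0.3214  0.105 ]] [[0.508, -0.279], [0.51, -0.372], [0.481, -0.368], [0.48, -0.274]]
side0 red [327 222  10  22 203] [331.6 232.3] [[ 0.4609 -0.0398  0.04  ]] [[0.483, -0.079], [0.455, -0.085], [0.44, -0.0], [0.466, 0.005]]
side0 white [290 219  12  23 210] [295.6 229.9] [[ 0.5701 -0.0254  0.04  ]] [[0.578, 0.018], [0.591, -0.07], [0.561, -0.071], [0.549, 0.017]]
```

View pics/crop1.png

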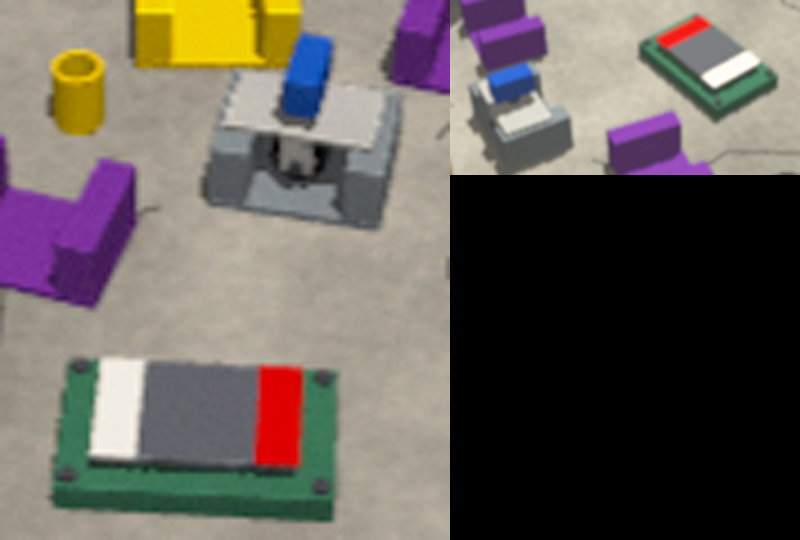

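```bash
python3 - <<'E'
from h import *
def f(n,c,z):
    P=back('side0',np.array(c)/4.5+[270,140]-0.4,z)[:,:2]; 
    d=(P[0]-P[1])+(P[3]-P[2]); print(n,P.round(4).tolist(),'c',P.mean(0).round(4),'yaw',np.degrees(np.arctan2(d[1],d[0])).round(1), np.linalg.norm(P-np.roll(P,1,0),axis=1).round(4))
f('deck',[(235,72),(388,92),(380,147),(220,127)],.064)
f('sheet',[(98,358),(303,367),(300,467),(90,460)],.04)
o=bot.get_obs();print(o['eef_pos'])
from scipy.spatial.transform import Rotation as R
print(R.from_quat(o['tool_rot'],scalar_first=True).as_matrix().round(3))
E
```

```text
deck [[0.5571, -0.3641], [0.4375, -0.3667], [0.4337, -0.3019], [0.5553, -0.2977]] c [ 0.4959 -0.3326] yaw 1.6 [0.0664 0.1196 0.0649 0.1216]
sheet [[0.5936, -0.0666], [0.4532, -0.0891], [0.4391, 0.0009], [0.5765, 0.025]] c [ 0.5156 -0.0325] yaw 9.5 [0.0932 0.1422 0.0911 0.1395]
[ 0.21333408 -0.63997349  0.25259055]
[[ 0.949  0.316 -0.001]
 [ 0.316 -0.949  0.001]
 [-0.    -0.001 -1.   ]]
```

Call:
drive_tool:
  series: [1, 41, -22, 0, 0, 0, 0, 1, 41, -22, 0, 0, 0, 0, 1, 41, -22, 0, 0, 0, 0, 1, 41, -22, 0, 0, 0, 0, 1, 41, -22, 0, 0, 0, 0, 1, 41, -22, 0, 0, 0, 0, 1, 41, -22, 0, 0, 0, 0, 1, 41, -22, 0, 0, 0, 0, 1, 41, -22, 0, 0, 0, 0]
  force: 80

```text
t: 1.27
eef_pos: [0.5017, -0.3346, 0.2531]
tool_rot: [-0.0, 0.987, 0.16, -0.0]
contact_force: [0.7, -1.3, -0.2]
gripper_width: 1.002
```

Call:
drive_tool:
  series: [1, 0, 0, 0, 0, 0, -0.18, 1, 0, 0, 0, 0, 0, -0.18, 1, 0, 0, 0, 0, 0, -0.18, 1, 0, 0, 0, 0, 0, -0.18, 1, 0, 0, 0, 0, 0, -0.18, 1, 0, 0, 0, 0, 0, -0.18, 1, 0, 0, 0, 0, 0, -0.18, 1, 0, 0, 0, 0, 0, 0, 1, 0, 0, 0, 0, 0, 0]

```text
t: 2.4
eef_pos: [0.5008, -0.3359, 0.2532]
tool_rot: [-0.0, 0.705, 0.71, -0.0]
contact_force: [0.4, -0.1, -0.5]
gripper_width: 1.0
```

```bash
python3 - <<'E'
from h import *
from scipy.spatial.transform import Rotation as R
shot('wrist','w1');o=bot.get_obs();print(o['t'],o['eef_pos'],o['q'].round(2),o['contact_force'],R.from_quat(o['tool_rot'],scalar_first=True).as_matrix().round(3))
E
```

```text
2.45 [ 0.50086495 -0.33583151  0.25321122] [ 0.76  0.38 -0.36  1.71  0.15  1.07  0.36] [-0.00868534  0.07544938 -0.08553966] [[-0.008  1.    -0.   ]
 [ 1.     0.008  0.   ]
 [ 0.    -0.    -1.   ]]
```

View pics/w1.png

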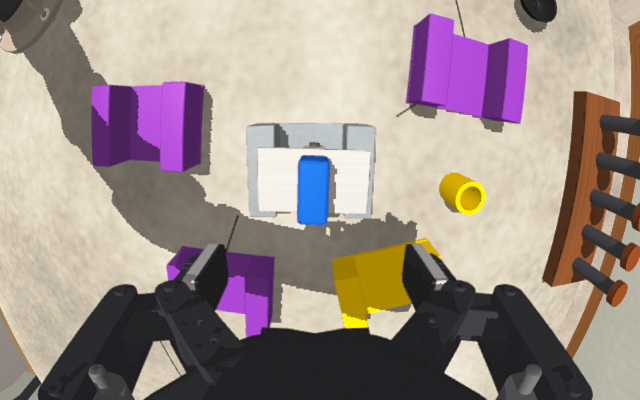

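The wrist view shows the roller at (313,185). Its deck spans about (258,149) to (371,213), its cradle about (247,125) to (375,217), and it is square to the image.

```bash
python3 - <<'E'
from h import *
def f(n,c,z):
    P=back('w1',c,z,True)[:,:2]; d=(P[1]-P[0])+(P[2]-P[3]); print(n,'c',P.mean(0).round(4),'yaw',np.degrees(np.arctan2(d[1],d[0])).round(1), np.linalg.norm(P-np.roll(P,1,0),axis=1).round(4))
im=cv2.imread('pics/w1.png');h=cv2.cvtColor(im,cv2.COLOR_BGR2HSV)
m=cv2.inRange(h,(105,150,60),(125,255,255));m[:140]=0;m[235:]=0;m[:,:280]=0;m[:,350:]=0
ys,xs=np.where(m);print(xs.min(),xs.max(),ys.min(),ys.max())
for y in (165,180,195,205,215):
    w=np.where(m[y])[0];print(y,w.min(),w.max(),back('w1',[(w.min(),y),(w.max()+1,y)],.112,True)[:,:2].round(4).tolist())
# deck white mask
s=cv2.inRange(h,(0,0,205),(180,45,255));s[:145]=0;s[216:]=0;s[:,:254]=0;s[:,374:]=0
k,l,st,c=cv2.connectedComponentsWithStats(s)
q=np.isin(l,[i for i in range(1,k) if st[i,4]>300]);ys,xs=np.where(q)
print(cv2.minAreaRect(np.c_[xs,ys].astype(np.float32)),xs.min(),xs.max(),ys.min(),ys.max())
f('deck',[(258,149),(371,151),(369,214),(258,212)],.064)
f('cradle',[(247,125),(375,125),(374,217),(249,217)],.058)
print(back('w1',[(313,156),(313,224)],.112,True))
E
```

```text
298 329 156 224
165 299 329 [[0.4879, -0.3142], [0.5145, -0.3141]]
180 298 328 [[0.4869, -0.3275], [0.5139, -0.3273]]
195 298 327 [[0.4868, -0.341], [0.5133, -0.3409]]
205 298 327 [[0.4868, -0.3503], [0.5134, -0.3501]]
215 298 326 [[0.4867, -0.3597], [0.5127, -0.3595]]
((311.0264892578125, 182.033935546875), (117.01250457763672, 69.03680419921875), 2.675426721572876) 254 371 145 215
deck c [ 0.5008 -0.3406] yaw -0.7 [0.0676 0.115  0.0677 0.1189]
cradle c [ 0.4977 -0.3313] yaw 0.3 [0.1001 0.1316 0.0998 0.1375]
[[ 0.49987928 -0.30634253  0.112     ]
 [ 0.50017749 -0.36823201  0.112     ]]
```

Call:
drive_tool:
  series: [1, -1, 0, 40, 0, 0, 0, 1, 0, 0, 40, 0, 0, 0, 1, 0, 0, 40, 0, 0, 0, 1, 0, 0, 35, 0, 0, 0.01, 1, 0, 0, 0, 0, 0, 0, -1, 0, 0, 0, 0, 0, 0, -1, 0, 0, 0, 0, 0, 0, -1, 0, 0, 0, 0, 0, 0, -1, 0, 0, 0, 0, 0, 0, -1, 0, 0, 0, 0, 0, 0, -1, 0, 0, 0, 0, 0, 0]
  force: 80

```text
t: 3.82
eef_pos: [0.5014, -0.3374, 0.0997]
tool_rot: [0.001, 0.707, 0.707, -0.0]
contact_force: [-0.7, 1.0, 6.7]
gripper_width: 0.317
```

Call:
drive_tool:
  series: [-1, 0, 0, -10, 0, 0, 0, -1, 0, 0, -40, 0, 0, 0, -1, 0, 0, -50, 0, 0, 0, -1, 40, 0, 0, 0, 0, 0, -1, 50, 0, 0, 0, 0, 0, -1, 50, 0, 0, 0, 0, -0.08, -1, 20, 0, 0, 0, 0, -0.08, -1, 0, 0, 0, 0, 0, 0, -1, 0, 0, 0, 0, 0, 0, -1, 0, 0, 0, 0, 0, 0]

```text
t: 5.08
eef_pos: [0.499, -0.1783, 0.1982]
tool_rot: [0.0, 0.649, 0.761, -0.0]
contact_force: [0.1, 0.4, -5.4]
gripper_width: 0.321
```

```bash
python3 - <<'E'
from h import *
from scipy.spatial.transform import Rotation as R
shot('wrist','w2');o=bot.get_obs();print(o['t'],o['eef_pos'],o['q'].round(2),o['contact_force'],o['gripper_width'],R.from_quat(o['tool_rot'],scalar_first=True).as_matrix().round(3))
E
```

```text
5.125 [ 0.49899179 -0.17810752  0.19817089] [ 0.59  0.34 -0.45  1.93  0.18  0.91  0.21] [-0.39680343 -0.35691287 -5.71708473] 0.3161958285650544 [[-0.158  0.987 -0.   ]
 [ 0.987  0.158 -0.   ]
 [-0.    -0.    -1.   ]]
```

View pics/w2.png

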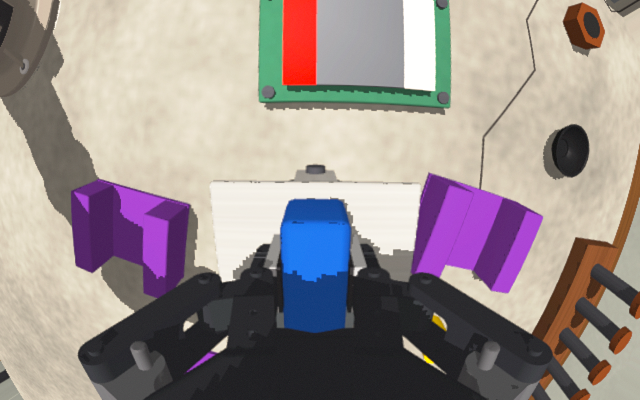

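The wrist view shows the sheet's near edge running from (283,84) to (436,90), red on the left and white on the right. The grip is held square.

```bash
python3 - <<'E'
from h import *
P=back('w2',[(283,85),(437,91),(287,20),(436,20)],.04,True)[:,:2]
d=P[1]-P[0];print(P.round(4),np.linalg.norm(d),np.degrees(np.arctan2(d[1],d[0])))
for y in (9.3,10,8.5):
    c,s=np.cos(np.radians(y)),np.sin(np.radians(y));print(y,P[:2].mean(0)+.045*np.array([-s,c]))
# deck top front corners -> yaw / height check
D=back('w2',[(210,181),(420,183)],.1982-.0357,True);print(D)
E
```

```text
[[ 0.4574 -0.0922]
 [ 0.598  -0.0706]
 [ 0.4512 -0.0313]
 [ 0.5869 -0.0014]] 0.14232924662442412 8.739496017972757
9.3 [ 0.5204203  -0.03696521]
10 [ 0.5198783  -0.03705736]
8.5 [ 0.52104104 -0.036868  ]
[[ 0.4386544  -0.15520936  0.1625    ]
 [ 0.55101254 -0.13851826  0.1625    ]]
```

Call:
drive_tool:
  series: [-1, 46, -5, 0, 0, 0, 0, -1, 46, -5, 0, 0, 0, 0, -1, 46, -6, 0, 0, 0, 0, -1, 0, 0, 30, 0, 0, 0, -1, 0, 0, 28, 0, 0, 0, -1, 0, 0, 0, 0, 0, 0, -1, 0, 0, 0, 0, 0, 0]

```text
t: 6.0
eef_pos: [0.4621, -0.0436, 0.1411]
tool_rot: [0.0, 0.648, 0.761, 0.0]
contact_force: [0.4, -0.8, -5.4]
gripper_width: 0.316
```

```bash
python3 - <<'E'
from h import *
shot('side','s2');o=bot.get_obs();print(o['eef_pos'],o['contact_force'],o['torque'])
im=cv2.imread('pics/s2.png')[170:270,255:375];cv2.imwrite('pics/crop2.png',cv2.resize(im,None,fx=5,fy=5,interpolation=cv2.INTER_CUBIC))
E
```

```text
[ 0.4623407  -0.04347832  0.14143799] [ 4.84387956e-01  2.77172945e-03 -4.21540705e+00] [-0.01388698 -0.01849756  0.02391846]
```

View pics/crop2.png

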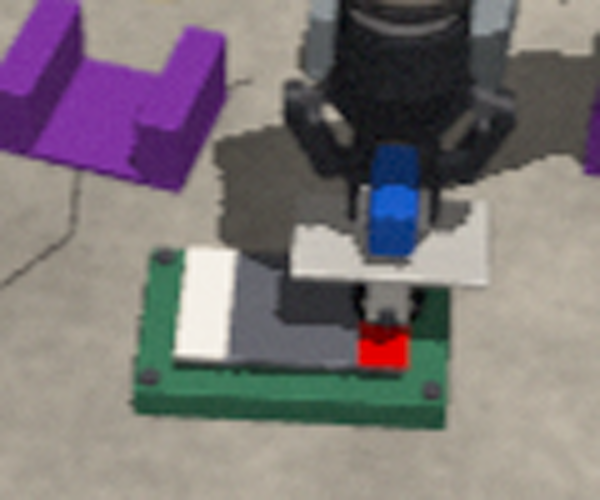

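The wheel is over the red band, well aligned with the sheet. Pressing down next.

Call:
drive_tool:
  series: [-1, 0, 0, 8, 0, 0, 0, -1, 0, 0, 3, 0, 0, 0, -1, 0, 0, 2.5, 0, 0, 0, -1, 0, 0, 2, 0, 0, 0, -1, 0, 0, 0, 0, 0, 0, -1, 0, 0, 0, 0, 0, 0, -1, 0, 0, 0, 0, 0, 0]
  force: 100

```text
t: 6.92
eef_pos: [0.4623, -0.0432, 0.1256]
tool_rot: [0.001, 0.648, 0.762, 0.001]
contact_force: [-0.2, 0.1, 4.5]
gripper_width: 0.315
```

```bash
python3 - <<'E'
from h import *
for i in range(2):
    bot.read_camera('side');o=bot.get_obs();print(o['eef_pos'],o['contact_force'],o['torque'])
E
```

```text
[ 0.46235294 -0.04322452  0.12560119] [-0.14688467 -0.57955598  4.92312596] [-0.09938793  0.04718518 -0.01460585]
[ 0.46230395 -0.0432409   0.12559298] [ 0.48874619 -1.03751019  4.99788073] [-0.07452109  0.11167117 -0.05137186]
```

Call:
drive_tool:
  series: [-1, 0, 3, 0, 0, 0, 0, -1, 0, 5, 0, 0, 0, 0, -1, 0, 5, 0, 0, 0, 0, -1, 0, 5, 0, 0, 0, 0, -1, 0, 5, 0, 0, 0, 0, -1, 0, 5, 0, 0, 0, 0, -1, 0, 5, 0, 0, 0, 0, -1, 0, 5, 0, 0, 0, 0, -1, 0, 5, 0, 0, 0, 0, -1, 0, 5, 0, 0, 0, 0, -1, 0, 5, 0, 0, 0, 0, -1, 0, 5, 0, 0, 0, 0]

```text
t: 8.52
eef_pos: [0.5196, -0.0344, 0.1256]
tool_rot: [0.001, 0.648, 0.762, 0.0]
contact_force: [-0.6, -1.5, 5.4]
gripper_width: 0.312
```

Call:
drive_tool:
  series: [-1, 0, 5, 0, 0, 0, 0, -1, 0, 5, 0, 0, 0, 0, -1, 0, 5, 0, 0, 0, 0, -1, 0, 5, 0, 0, 0, 0, -1, 0, 5, 0, 0, 0, 0, -1, 0, 5, 0, 0, 0, 0, -1, 0, 5, 0, 0, 0, 0, -1, 0, 5, 0, 0, 0, 0, -1, 0, 5, 0, 0, 0, 0, -1, 0, 5, 0, 0, 0, 0, -1, 0, 5, 0, 0, 0, 0, -1, 0, 4, 0, 0, 0, 0]

```text
t: 10.02
eef_pos: [0.578, -0.0254, 0.1257]
tool_rot: [0.001, 0.648, 0.761, 0.0]
contact_force: [0.2, -3.2, 5.5]
gripper_width: 0.312
```

```bash
python3 - <<'E'
from h import *
shot('side','s3');o=bot.get_obs();print(o['eef_pos'],o['contact_force'],o['torque'],o['t'])
im=cv2.imread('pics/s3.png')[170:270,255:375];cv2.imwrite('pics/crop3.png',cv2.resize(im,None,fx=5,fy=5,interpolation=cv2.INTER_CUBIC))
E
```

```text
[ 0.57848094 -0.02531753  0.12579916] [ 1.05428161 -3.05063856  4.87094706] [-0.71290432 -0.14586413  0.00191867] 10.075
```

View pics/crop3.png

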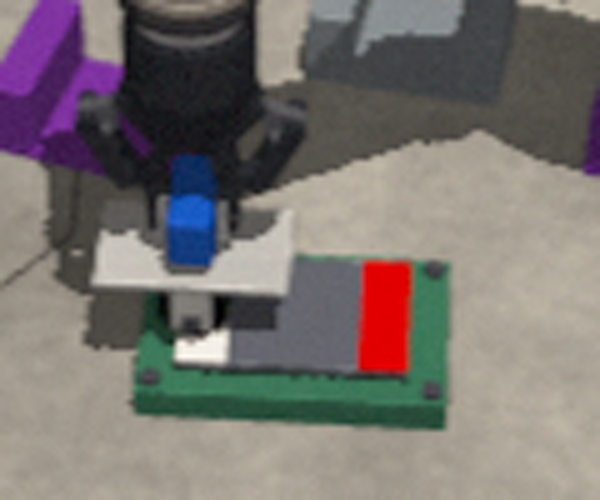

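The wheel is on the white band with the sheet still pressed: about 10 N net and z unchanged. I'll lift and carry it back.

Call:
drive_tool:
  series: [-1, 0, 0, -15, 0, 0, 0, -1, 0, 0, -40, 0, 0, 0, -1, 0, 0, -40, 0, 0, 0.08, -1, 0, 0, 0, 0, 0, 0.08, -1, -40, -10, 0, 0, 0, 0, -1, -50, -13, 0, 0, 0, 0, -1, -50, -13, 0, 0, 0, 0, -1, -50, -13, 0, 0, 0, 0, -1, -50, -13, 0, 0, 0, 0, -1, -40, -10, 0, 0, 0, 0, -1, -30, -6, 0, 0, 0, 0, -1, 0, 0, 0, 0, 0, 0]

```text
t: 11.58
eef_pos: [0.4967, -0.3373, 0.2191]
tool_rot: [-0.001, 0.709, 0.706, -0.001]
contact_force: [-0.0, 1.2, -5.4]
gripper_width: 0.315
```

```bash
python3 - <<'E'
from h import *
from scipy.spatial.transform import Rotation as R
shot('side','s4');shot('wrist','w4');shot('scene','c4');o=bot.get_obs();print(o['eef_pos'],o['contact_force'],o['torque'],o['t'],R.from_quat(o['tool_rot'],scalar_first=True).as_matrix().round(3).tolist())
a=cv2.resize(cv2.imread('pics/s4.png')[115:215,290:390],(400,400),interpolation=cv2.INTER_CUBIC)
b=cv2.resize(cv2.imread('pics/c4.png')[175:275,210:310],(400,400),interpolation=cv2.INTER_CUBIC)
cv2.imwrite('pics/crop4.png',np.hstack([a,b]))
E
```

```text
[ 0.49901668 -0.33289106  0.21947686] [ 1.16449964  0.11433915 -5.08084225] [0.05422724 0.01673598 0.00760826] 11.725 [[-0.002, 1.0, -0.001], [1.0, 0.002, 0.002], [0.002, -0.001, -1.0]]
```

View pics/crop4.png

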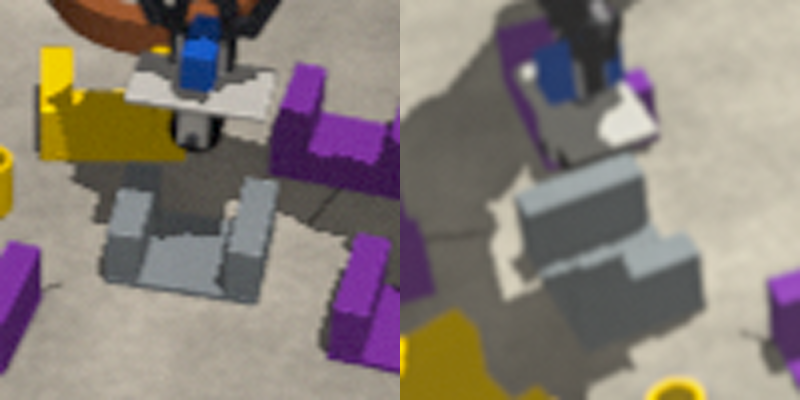

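The empty grey cradle shows clearly in both crops (side and scene), with the roller hanging upright above it. I'll measure the block tops.

```bash
python3 - <<'E'
from h import *
P=lambda f,c,o:back(f,np.array(c)/4+o-.4,.058)[:,:2].round(4)
s=P('s4',[(118,192),(277,180),(266,246),(108,236),(245,180),(232,245),(153,190),(144,237)],[290,115]);print(s.tolist(),s[:4].mean(0))
c=P('c4',[(117,200),(233,157),(298,258),(245,178),(125,217),(290,235)],[210,175]);print(c.tolist())
E
```

```text
[[0.5601, -0.332], [0.4282, -0.3787], [0.4246, -0.291], [0.5568, -0.2739], [0.4554, -0.3725], [0.4528, -0.2859], [0.5311, -0.3413], [0.5269, -0.2794]] [ 0.492425 -0.3189  ]
[[0.4393, -0.3821], [0.4374, -0.2836], [0.5674, -0.2874], [0.4652, -0.2854], [0.4606, -0.3837], [0.5417, -0.2821]]
```

Call:
drive_tool:
  series: [-1, -1, 1, 25, 0, 0, 0, -1, 0, 0, 25, 0, 0, 0, -1, 0, 0, 25, 0, 0, 0, -1, 0, 0, 20, 0, 0, 0, -1, 0, 0, 12, 0, 0, 0, -1, 0, 0, 6, 0, 0, 0, -1, 0, 0, 3, 0, 0, 0, -1, 0, 0, 0, 0, 0, 0, -1, 0, 0, 0, 0, 0, 0]

```text
t: 12.85
eef_pos: [0.5004, -0.3358, 0.1044]
tool_rot: [0.001, 0.707, 0.707, 0.0]
contact_force: [0.3, 0.4, -4.8]
gripper_width: 0.315
```

```bash
python3 - <<'E'
from h import *
shot('side','s5');shot('scene','c5');o=bot.get_obs();print(o['eef_pos'],o['contact_force'],o['torque'],o['t'])
a=cv2.resize(cv2.imread('pics/s5.png')[115:215,290:390],(400,400),interpolation=cv2.INTER_CUBIC)
b=cv2.resize(cv2.imread('pics/c5.png')[175:275,210:310],(400,400),interpolation=cv2.INTER_CUBIC)
cv2.imwrite('pics/crop5.png',np.hstack([a,b]))
E
```

```text
[ 0.50030823 -0.33574664  0.10428132] [ 0.03098041 -0.3224217  -5.79381155] [ 0.01556094 -0.00022824 -0.00124866] 12.95
```

View pics/crop5.png

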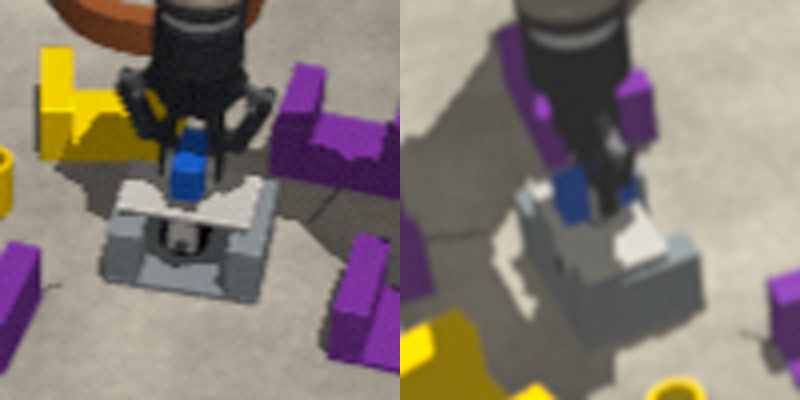

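The roller sits inside the cradle, just above the blocks. I'll lower the last 4–5 mm, release and retreat.

Call:
drive_tool:
  series: [-1, 0, 0, 3, 0, 0, 0, -1, 0, 0, 1.5, 0, 0, 0, -1, 0, 0, 0, 0, 0, 0, -1, 0, 0, 0, 0, 0, 0]

```text
t: 13.45
eef_pos: [0.5001, -0.3356, 0.0998]
tool_rot: [0.0, 0.707, 0.707, -0.0]
contact_force: [-3.3, 1.7, 3.8]
gripper_width: 0.31
```

Contact shows: the load has shifted onto the blocks. Opening now.

Call:
drive_tool:
  series: [1, 0, 0, 0, 0, 0, 0, 1, 0, 0, 0, 0, 0, 0, 1, 0, 0, 0, 0, 0, 0, 1, 0, 0, 0, 0, 0, 0, 1, 0, 0, 0, 0, 0, 0, 1, 0, 0, -15, 0, 0, 0, 1, 0, 0, -40, 0, 0, 0, 1, 0, 0, -50, 0, 0, 0, 1, 0, 0, -50, 0, 0, 0, 1, 0, 0, 0, 0, 0, 0, 1, 0, 0, 0, 0, 0, 0]

```text
t: 14.82
eef_pos: [0.4998, -0.3355, 0.2547]
tool_rot: [0.0, 0.707, 0.707, -0.0]
contact_force: [-0.9, 0.4, -0.8]
gripper_width: 0.997
```

```bash
python3 - <<'E'
from h import *
shot('side','s6');shot('wrist','w6');o=bot.get_obs();print(o['eef_pos'],o['contact_force'],o['gripper_width'],o['t'])
a=cv2.resize(cv2.imread('pics/s6.png')[115:265,260:410],(400,400),interpolation=cv2.INTER_CUBIC)
b=cv2.resize(cv2.imread('pics/w6.png')[90:250,230:390],(400,400),interpolation=cv2.INTER_CUBIC)
cv2.imwrite('pics/crop6.png',np.hstack([a,b]))
im=cv2.imread('pics/w6.png');h=cv2.cvtColor(im,cv2.COLOR_BGR2HSV)
m=cv2.inRange(h,(105,150,60),(125,255,255));m[:130]=0;m[240:]=0;m[:,:280]=0;m[:,350:]=0
ys,xs=np.where(m);print(back('w6',[(xs.min(),ys.min()),(xs.max()+1,ys.max()+1)],.112,True).mean(0))
E
```

```text
[ 0.49924956 -0.33521457  0.25315981] [ 0.09701136 -0.32118456 -0.11666622] 1.000355191466894 14.925
[ 0.50197642 -0.33635161  0.112     ]
```

View pics/crop6.png

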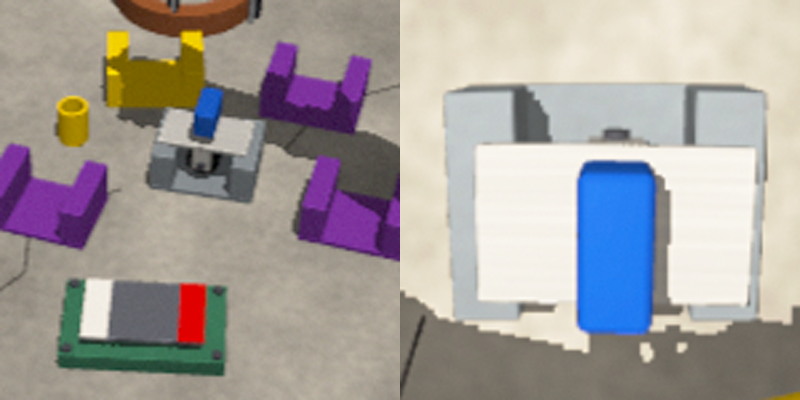

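The roller is upright, with its deck on both blocks and about 8 mm off the cradle centre (limit 20 mm). The sheet is back up and the gripper is clear.

```bash
python3 -c "
from station import bot
print(bot.hand_in())"
```

```text
the job is handed in; nothing more can be done
None
```

I rolled the rubber roller across the shim sheet from the red band to the white band, put it back in its grey cradle and let go. I handed the job in at about 15 s of the 48 s limit; no verdict is reported.

- **Rolling:** The roller went about 117 mm along the middle of the sheet, roughly x = -58 to +59 mm. The tool height stayed within 0.2 mm and the net downward force stayed near 10 N, so the sheet was sunk about 4 mm. The sheet joint and wheel angle can't be read directly. I judged them from force, height and pictures; 117 mm of rolling without slip would be about 5.3 rad.
- **Parking:** The last pictures show the roller upright with its deck on both blocks and within about 2° of the cradle's direction. It is about 8 mm off the cradle centre (limit 20 mm). The sheet is back up, and the open gripper is about 150 mm above the parked height with no contact force.
- **Disagreements:** The side camera put points up to about 5 mm off the wrist camera's in x and y. I used mainly the wrist camera's values.
- **Steel roller:** I never moved near it, but I did not check it separately at the end.

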